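# Cure a freshly glued sight window with the UV torch

### The job

The clear window on the feed bracket has just been stuck on with UV glue: pick up the bracket, keep it level, and lower its eye over the post of the blue bonding jig until it lies flat on the post's shoulder and on the dark rest, window end over the rest, and let go. Then take the UV torch out of its charging dock, carry it over the clutter, and hold it still and upright, lens down, centred about a centimetre above the window; finish while holding it there. Until the glue is cured nothing may touch the window, and leave everything else on the bench where it stands.

Things in the scene. Friction and masses are not known exactly. Their poses are not given: they have to be found in the camera images.
- bracket: Loose, 0.11 kg: aluminium plate 124 x 36 x 6 mm (x, y, z), flat on a green mat 3 mm thick. Black block in its middle, 26 (x) x 24 mm (y), 6 to 46 mm above the underside: the handle, over the centre of mass; grip across y, fingertips 8 mm or more above the underside (plate juts 6 mm). Origin: centre of underside. Eye at x = -44 mm (towards the robot, within 52 degrees), window at +44 mm. z up.
- bracket_eye (a point): Centre of the bracket's eye, a round through hole 16 mm wide, at the level of the plate's underside. Axes as the bracket.
- window: Clear pale blue disc 28 mm across, 3 mm thick, glued on the bracket's plate at its +x end (fixed to the bracket, moves with it). Origin: centre of its underside, 6 mm above the plate's underside.
- window_top (a point): Centre of the window's upper face, 9 mm above the bracket plate's underside; 33 mm above the bench when the bracket lies on the jig. z is up.
- jig: Bonding jig, fixed to the bench: blue base plate 150 x 70 x 12 mm (x, y, z) with an upright steel post at x = -44 mm and a dark steel rest at x = +44 mm. Origin: centre of the base's underside, on the bench.
- jig_seat (a point): On the axis of the jig's post at the level of its shoulder (a 30 mm collar), 24 mm above the bench, where the eye's underside comes to lie. The post is 12 mm thick, stands 32 mm above this point and its tip tapers to 6 mm over the last 6 mm. Axes as the jig.
- jig_rest (a point): Centre of the upper face of the jig's rest, a dark block 44 x 50 mm whose top is also 24 mm above the bench; it carries the window end of the bracket. It lies 88 mm from the seat along the jig's +x.
- dock: Charging dock of the torch, fixed: grey block 76 x 70 x 34 mm with an open round bore 36 mm wide and 26 mm deep in the middle of its top. Origin: centre of its underside.
- torch: UV torch, loose, 0.14 kg, black with violet marks, 112 mm long, standing upright, lens down, in the dock's bore (lens 8 mm above the bench). Origin: centre of the lens face, its lower end; z runs up the torch. Head 30 mm thick to 26 mm, straight body 24 mm thick from 34 to 104 mm above the lens, then a 25 mm tail cap. Grip the body 65 to 75 mm above the lens.
- storage_box: Bystander: lidded clear box with a blue lid, 204 x 55 x 62 mm, long side along x. Origin: centre of its underside.
- parts_bin: Bystander: open red parts bin with fasteners, 200 x 55 x 55 mm, long side along x. Origin: centre of its underside.
- glue_bottle: Bystander: small black glue bottle with a violet cap, 32 mm thick, 85 mm tall. Origin: centre of its underside.
- tin: Bystander: tin with a green label, 84 mm thick, 85 mm tall. Origin: centre of its underside.
- tape: Bystander: roll of tan tape lying flat, 96 mm across, 24 mm tall. Origin: centre of its underside.
- screwdriver: Bystander: screwdriver with orange handle, lying on the bench, less than 35 mm tall. Origin: at bench level under it.
- clamp: Bystander: red quick-action bar clamp lying flat, 200 mm bar, 20 mm tall. Origin: at bench level under the bar's middle.

How it is judged:
On the way, in this order (a step that is already met when the one before it is completed fails the run):
1. the bracket hangs by its eye on the jig's post, flat on shoulder and rest, window end over the rest, let go (horizontal distance between bracket_eye and jig_seat below 0.005 m and z of bracket_eye in the frame of jig_seat between -0.003 and 0.003 m and angle between bracket's own z axis and vertical below 0.07 rad and horizontal distance between window and jig_rest below 0.014 m and contact force between the fingers and bracket below 0.05 N and linear speed of bracket below 0.02 m/s), for 0.3 s.
2. the torch is held over the window, centred, upright, about a centimetre up (horizontal distance between torch and window_top below 0.007 m and z of torch in the frame of window_top between 0.003 and 0.02 m and angle between torch's own z axis and vertical below 0.14 rad and contact force between the fingers and torch above 1 N and contact force between torch and bracket below 0.05 N and contact force between torch and jig below 0.05 N and linear speed of torch below 0.02 m/s), for 0.3 s.
At the end, for the whole second after the job is handed in: Bracket on jig, let go, at rest: eye within 5 mm of post axis, underside within 3 mm of shoulder, level within 4 deg, window within 14 mm of rest centre. Torch held, at rest, lens 3 to 20 mm above the window, within 7 mm of its centre, upright within 8 deg, touching neither bracket nor jig (all of step 1 and all of step 2); the arm keeps its last pose, push and grip.
It fails at once if something touched the window while its glue was wet (contact force between window and anything else above 0.3 N).
It fails at once if the bracket was tilted more than 25 degrees (angle between bracket's own z axis and vertical above 0.44 rad).
It fails at once if the bracket was let go in the air instead of being lowered home (height (world z) of bracket above 0.042 m and contact force between the fingers and bracket below 0.01 N).
It fails at once if a bystander was moved more than 15 mm or tipped over (distance of any of storage_box, parts_bin, glue_bottle, tin, tape, screwdriver, clamp from where it was at the start of the episode above 0.015 m or angle between any of storage_box, parts_bin, glue_bottle, tin's own z axis and vertical above 0.5 rad).
It also fails if it takes over 67 s, if anything falls off the work surface, if the arm or the gripper's body presses on something with over 40 N, if the wrist force passes 120 N, or if a joint passes its speed limit or range.

### The arm

A 6-joint arm with a two-finger parallel gripper is mounted at the origin on the work surface. World frame = base frame: x ahead of the robot, y to its left, z up, the work surface at z = 0. Lengths are in m, angles in rad, forces in N, time in s.
With the tool pointing down it reaches from about 0.25 to 0.725 m from the base axis. Payload 4 kg.
Tool frame: the origin (TCP) lies at the very end of the fingers, on their centre line; the grasp point (between the pads) lies 19 mm behind it; z points along the fingers, y is the line along which they close (so a half turn about z gives the same grasp; the last joint's range is limited). The gripper opens to 85 mm and grips with 20 to 120 N. Pads are 22 mm wide; open, the fingers measure 114 mm over their backs; the gripper's body (76 mm by 85 mm) begins 54 mm behind the grasp point. The pads swing forward as they close: fully open they stand 13 mm farther back than shut.
Start: joints at [-1.277, 0.241, 0.005, 1.335, 0, 1.571], TCP at [0.145, -0.479, 0.231] pointing down, gripper open.
Joint ranges: [-2.72, 2.72], [-1.05, 1.87], [-1.09, 1.28], [-1.99, 2.15], [-1.42, 1.44], [-3.14, 3.14]. Speed limits (rad/s): [2.79, 2.79, 3.14, 3.14, 3.14, 3.14].

### API

Orientations are given as a unit quaternion [x, y, z, w].
In Python, from workcell import bot, vision, workorder, boxes_of gives the robot as it stands.
- The arm moves only by the tool send_rows, never from a script. Its argument "motion" is text: rows parted by semicolons, each of 5 numbers parted by spaces: the closure, from -1 (fully open) to 1 (shut), so that 0 is half open, then the shift along the tool's x, y, z in cm, then the turn about the tool's z in rad. In form: claw x y z twist; .... A call has 1 to 5 rows; each row is the pose to reach, as a shift and turn from the pose commanded when the call began, along the tool's axes at that moment; what a row does not reach only later rows make up. A row lasts 1/10 s, in which the tool goes at most 50 mm and 8.59 degrees, less where a joint would pass 70% of its speed; a pose out of reach is approached as far as the arm can. A call with a gripper value outside its range is refused whole. The fingers move at their own pace and stop on an object; the grip force is fixed at half the most. Time passes only in rows, so rows that repeat a pose let the fingers close. It gives the time, the measured TCP pose, the force, the opening and the grip force at its end, in the units of the state.
- bot.get_obs(): the state, without advancing time (a new reading comes with each control period).
- vision.camera(name): name is "scene" or "top" or "wrist"; returns the picture (420x560x3 uint8, red, green, blue); there is no depth.
- vision.camera_model(name): a dict with "fov_y" (degrees; the focal length in pixels is half the picture's height over the tangent of half this angle, whatever the lens; pixels are square), "cx", "cy" (the principal point, pixels), "world_from_camera" (4x4, takes a point from camera to world coordinates); the wrist camera has in their place "hand_eye" (4x4, takes a point from camera to tool coordinates, whose origin is the TCP and whose axes are the flange's). Camera axes: x right, y down, z forward; pixel columns grow to the right and rows downward; lengths in m; the calibration is good to about 2 mm. A picture is of the moment at which its call begins: read the wrist's pose just before it. camera_model takes no time and is no camera call.
- workorder.job_done(): hands the job in; it is judged then, once.
Trained networks look in the newest picture that a camera, given by its name, has taken for a name from the list of things; names that differ only in an ending like _2 or _b are one class to them, and where a whole thing is asked for, a point or a joint stands for the part that bears it (a point fixed in the world has none). Each returns a list of dicts, best first, with "conf" (0 to 1); they miss things now and then, are a little off and sometimes report something else, mostly with a low value. They report only what shows in the picture. A call takes as long as a camera call.
- boxes_of(camera, target): "rect" ([centre column, centre row, width, height] in pixels, round what is visible of it).
The state is a dict: "clock": time; "joint_pos": joint angles; "joint_vel": joint speeds; "tau": joint torques, N m; "eef_pos": TCP position; "tool_rot": TCP orientation; "ft_force": force on the tool from outside, world axes, zero at the start; "ft_torque": the same for the moment, N m; "grip_width": finger opening in m; "grasp_force": force on a finger pad.
Only numpy, scipy, OpenCV 4.12 (cv2) and the standard library are available. Lean on these libraries where they do the work, as an engineer would, in place of code of your own. Each camera call takes 0.05 s, during which the arm holds its last target. There are 200 camera calls.

## Working session

There is one attempt and no reset: what is moved stays moved. The work goes in short steps, Python scripts to look and compute and a tool call to move; the robot and the scene stay as the last step left them, time stands still between calls to the robot, and variables do not carry over. Pictures are saved under pics/ and viewed, at most 10 in all, crops included, and the job is handed in when it is done.

Besides the shell and the picture viewer there is one more tool, called as a command line: name --argument value ..., lists and objects as JSON in quotes. send_rows: Moves the arm, as the interface text tells. Its arguments: {"type":"object","properties":{"motion":{"type":"string"}},"required":["motion"]}

```bash
mkdir -p pics; ls; python3 - <<'E'
from workcell import bot, vision, workorder, boxes_of
import cv2,numpy as np
np.set_printoptions(precision=4,suppress=True)
o=bot.get_obs();print(o)
for c in ("scene","top","wrist"):
    im=vision.camera(c);cv2.imwrite(f"pics/{c}0.png",im[:,:,::-1]);m=vision.camera_model(c);print(c,m)
    if c!="wrist":
        for t in ("bracket","window","jig","jig_rest","dock","torch","storage_box","parts_bin","glue_bottle","tin","tape","screwdriver","clamp"):
            print(t,[(np.round(b["rect"],1).tolist(),round(b["conf"],2)) for b in boxes_of(c,t)[:2]]) if c=="top" else None
E
```

```text
pics
{'clock': 0.0, 'joint_pos': array([-1.277 ,  0.2414,  0.0037,  1.3352,  0.    ,  1.5708]), 'joint_vel': array([ 0.    , -0.0009,  0.001 ,  0.0005,  0.0005,  0.0005]), 'tau': array([ -0.0009, -37.2315,  25.241 ,   0.0169,  -0.    ,   0.    ]), 'eef_pos': array([ 0.1446, -0.478 ,  0.2304]), 'tool_rot': array([ 0.9892,  0.1464, -0.0001, -0.001 ]), 'ft_force': array([0.2509, 0.2096, 0.6547]), 'ft_torque': array([ 0.0096, -0.0063, -0.037 ]), 'grasp_force': 0.0, 'grip_width': 0.08529371057100758}
scene {'fov_y': 51.86460492323661, 'cx': 277.09989166771277, 'cy': 204.79423179614892, 'world_from_camera': array([[ 0.169 ,  0.526 , -0.8336,  1.5474],
       [ 0.9856, -0.0937,  0.1407, -0.0822],
       [-0.0041, -0.8453, -0.5342,  0.6572],
       [ 0.    ,  0.    ,  0.    ,  1.    ]])}
top {'fov_y': 47.958856514939335, 'cx': 273.45247114951263, 'cy': 211.6943981227416, 'world_from_camera': array([[ 0.0164, -0.9917,  0.1275,  0.415 ],
       [-0.9999, -0.0157,  0.0067,  0.0559],
       [-0.0047, -0.1276, -0.9918,  1.3667],
       [ 0.    ,  0.    ,  0.    ,  1.    ]])}
bracket [([199.9, 253
[... 177 characters left out ...]
, 27.8, 25.2], 0.89), ([254.1, 157.0, 7.9, 12.4], 0.64)]
torch [([297.3, 226.1, 11.0, 6.8], 0.56)]
storage_box []
parts_bin [([350.5, 241.2, 24.2, 72.3], 0.91)]
glue_bottle [([253.9, 155.9, 6.5, 12.8], 0.63)]
tin []
tape [([361.4, 164.2, 37.6, 30.7], 0.86)]
screwdriver [([305.9, 152.5, 68.1, 16.8], 0.68), ([255.1, 157.0, 11.0, 10.4], 0.44)]
clamp [([413.6, 174.2, 70.0, 51.3], 0.85), ([199.1, 254.0, 25.2, 45.7], 0.71)]
wrist {'fov_y': 59.36672121390765, 'cx': 279.0982704913037, 'cy': 209.6462967369643, 'hand_eye': array([[-0.0005, -0.9475, -0.3198,  0.0813],
       [ 1.    ,  0.0001, -0.0017,  0.0008],
       [ 0.0016, -0.3198,  0.9475, -0.144 ],
       [ 0.    ,  0.    ,  0.    ,  1.    ]])}
```

```bash
python3 - <<'E'
import cv2
a=cv2.imread("pics/top0.png")
c=a[120:330,150:450];cv2.imwrite("pics/top0c.png",cv2.resize(c[:200,:267],None,fx=3,fy=3,interpolation=cv2.INTER_CUBIC))
c=a[120:320,183:450];cv2.imwrite("pics/top0c.png",cv2.resize(c,(800,600),interpolation=cv2.INTER_CUBIC))
E
```

```text
(no output)
```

View pics/top0c.png

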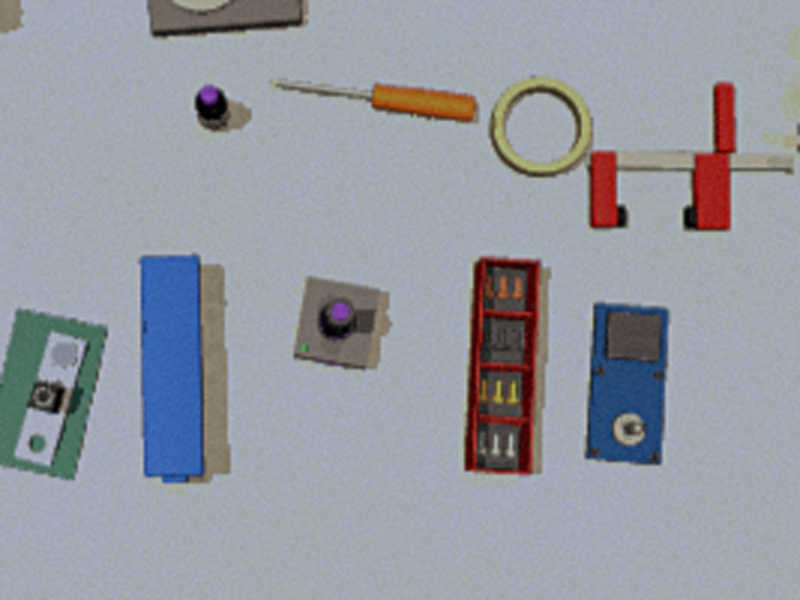

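View pics/scene0.png

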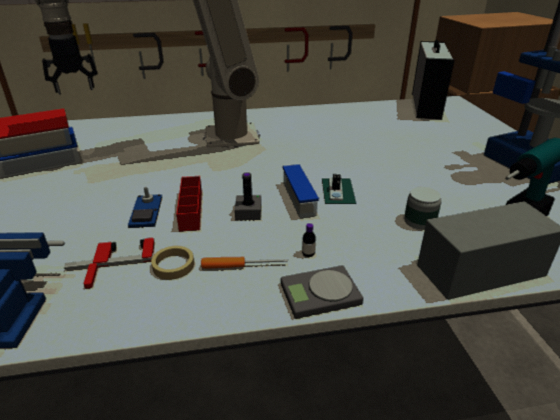

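The top view shows the bracket on its mat at the left: eye at crop (37,442), block at (46,396), window at (64,352). The torch is at (340,310). The jig post is at (632,428) and its rest at (632,335). The storage box and parts bin lie between them.

```bash
cat > h.py <<'E'
import numpy as np,cv2
from scipy.spatial.transform import Rotation as R
from workcell import bot, vision, workorder, boxes_of
np.set_printoptions(precision=4,suppress=True)
def tool(o):
    T=np.eye(4);T[:3,:3]=R.from_quat(o["tool_rot"]).as_matrix();T[:3,3]=o["eef_pos"];return T
def cam(name,o=None):
    m=vision.camera_model(name);f=210/np.tan(np.radians(m["fov_y"]/2))
    W=m["world_from_camera"] if name!="wrist" else tool(o or bot.get_obs())@m["hand_eye"]
    return f,m["cx"],m["cy"],W
def ray(c,u,v,z):
    f,cx,cy,W=c
    d=W[:3,:3]@np.array([(u-cx)/f,(v-cy)/f,1]);p=W[:3,3]
    return p+d*(z-p[2])/d[2]
def proj(c,P):
    f,cx,cy,W=c
    q=W[:3,:3].T@(np.asarray(P)-W[:3,3]);return np.array([cx+f*q[0]/q[2],cy+f*q[1]/q[2]])
def delta(o,p,yaw=None):
    """shift in cm along tool axes from measured pose to world p; twist to bring tool y to yaw"""
    T=tool(o);d=T[:3,:3].T@(np.asarray(p)-T[:3,3])*100
    tw=None
    if yaw is not None:
        v=T[:3,:3].T@np.array([np.cos(yaw),np.sin(yaw),0]);tw=np.arctan2(-v[0],v[1])
        tw=(tw+np.pi/2)%np.pi-np.pi/2
    return d,tw
E
python3 - <<'E'
from h import *
c=cam("top")
for n,u,v,z in [("mat",0,466,.003),("eye",37,442,.009),("block",46,396,.049),("win",64,352,.012),("torch",341,311,.12),
 ("post_collar",629,429,.024),("rest",634,335,.024),("jigTL",596,304,.012),("jigBR",660,464,.012),("jigBL",587,458,.012),("jigTR",668,309,.012),("boxTL",141,257,.062),("boxBR",201,475,.062),("binTL",477,260,.055),("binBR",532,472,.055)]:
    print(n,ray(c,183+u*267/800,120+v/3,z))
o=bot.get_obs();print(o["clock"],R.from_quat(o["tool_rot"]).as_matrix())
E
```

```text
mat [0.4024 0.3212 0.003 ]
eye [0.4257 0.2857 0.009 ]
block [0.4679 0.2721 0.049 ]
win [0.5117 0.2624 0.012 ]
torch [0.5443 0.0018 0.12  ]
post_collar [ 0.4469 -0.2749  0.024 ]
rest [ 0.5357 -0.281   0.024 ]
jigTL [ 0.5661 -0.248   0.012 ]
jigBR [ 0.4147 -0.3067  0.012 ]
jigBL [ 0.4192 -0.2376  0.012 ]
jigTR [ 0.5624 -0.3171  0.012 ]
boxTL [0.5978 0.1861 0.062 ]
boxBR [0.3979 0.1256 0.062 ]
binTL [ 0.6009 -0.1277  0.055 ]
binBR [ 0.4055 -0.1777  0.055 ]
0.8 [[ 0.9571  0.2896  0.    ]
 [ 0.2896 -0.9571 -0.0001]
 [ 0.      0.0001 -1.    ]]
```

```bash
python3 - <<'E'
from h import *
o=bot.get_obs()
print(delta(o,[.40,.25,.23],np.radians(74.8)))
E
```

```text
(array([ 45.5256, -62.3438,   0.1312]), np.float64(0.5591207846488246))
```

send_rows --motion "-1 11 -15 0 0.14; -1 22 -30 0 0.28; -1 33 -45 0 0.42; -1 45 -62 0 0.56; -1 45 -62 0 0.56"

```text
clock: 1.3
eef_pos: [0.2254, -0.2492, 0.2316]
tool_rot: [0.991, -0.135, 0.001, 0.0]
ft_force: [1.6, 0.8, -0.1]
grip_width: 0.0855
grasp_force: 0.0
```

send_rows --motion "-1 9.7 -56.6 0 0; -1 9.7 -56.6 0 0; -1 9.7 -56.6 0 0; -1 9.7 -56.6 0 0; -1 9.7 -56.6 0 0"

```text
clock: 1.8
eef_pos: [0.3205, -0.0644, 0.2318]
tool_rot: [0.994, -0.112, 0.002, -0.015]
ft_force: [0.1, -0.3, 0.2]
grip_width: 0.0855
grasp_force: 0.0
```

```bash
python3 - <<'E'
from h import *
o=bot.get_obs()
print(o["clock"],o["eef_pos"],delta(o,[.47,.27,.22],np.radians(74.8)))
E
```

```text
1.8 [ 0.3205 -0.0644  0.2318] (array([  7.1438, -35.8702,   2.2621]), np.float64(0.041283796019284225))
```

send_rows --motion "-1 7.1 -35.9 1.2 0.03; -1 7.1 -35.9 1.2 0.03; -1 7.1 -35.9 1.2 0.03; -1 7.1 -35.9 1.2 0.03; -1 7.1 -35.9 1.2 0.03"

```text
clock: 2.3
eef_pos: [0.3643, -0.0588, 0.2305]
tool_rot: [0.994, -0.107, 0.002, -0.034]
ft_force: [0.1, 0.3, 1.1]
grip_width: 0.0852
grasp_force: 0.0
```

```bash
python3 - <<'E'
from h import *
o=bot.get_obs()
print(o["clock"],o["eef_pos"],delta(o,[.47,.27,.22],np.radians(74.8)))
E
```

```text
2.3 [ 0.3643 -0.0588  0.2305] (array([  3.3292, -34.2252,   3.3523]), np.float64(0.05094963333654556))
```

```bash
python3 - <<'E'
from h import *
o=bot.get_obs()
print(o["clock"],o["joint_pos"],o["joint_vel"],o["tau"],R.from_quat(o["tool_rot"]).as_matrix())
E
```

```text
2.3 [-0.2154 -0.0186 -0.2953  1.2967  0.0674  3.1407] [ 0.0142  0.1275  0.118  -0.0045  0.0054  0.0012] [  0.0241 -24.4793  24.7846   0.0005   0.2208   0.0006] [[ 0.9771 -0.2125  0.0119]
 [-0.2128 -0.9748  0.0663]
 [-0.0025 -0.0673 -0.9977]]
```

send_rows --motion "-1 0 -3 0 -0.15; -1 0 -6 0 -0.3; -1 0 -9 0 -0.45; -1 0 -11 0 -0.6; -1 0 -12 0 -0.75"

```text
clock: 2.8
eef_pos: [0.3897, 0.06, 0.2388]
tool_rot: [0.963, 0.269, 0.015, -0.03]
ft_force: [-0.2, -0.1, 0.7]
grip_width: 0.0853
grasp_force: 0.0
```

```bash
python3 - <<'E'
from h import *
o=bot.get_obs()
print(o["clock"],o["joint_pos"],o["eef_pos"],o["tool_rot"],delta(o,[.47,.27,.22],np.radians(74.8)))
E
```

```text
2.8 [ 0.1027  0.0108 -0.2442  1.2967  0.0651  2.7007] [0.3897 0.06   0.2388] [ 0.9627  0.2686  0.0149 -0.0305] (array([ 17.6234, -13.6755,   3.3726]), np.float64(0.8096378211746185))
```

send_rows --motion "-1 3 -3 0 -0.15; -1 6 -5 0 -0.3; -1 9 -8 0 -0.45; -1 12 -10 0 -0.6; -1 14 -12 0 -0.75"

```text
clock: 3.3
eef_pos: [0.4493, 0.2348, 0.2509]
tool_rot: [0.798, 0.602, 0.025, -0.023]
ft_force: [0.4, -0.4, -0.6]
grip_width: 0.0855
grasp_force: 0.0
```

```bash
python3 - <<'E'
from h import *
o=bot.get_obs()
print(o["clock"],o["joint_pos"],o["eef_pos"],tool(o)[:3,:3],delta(o,[.47,.27,.22],np.radians(74.8)))
E
```

```text
3.3 [0.449  0.2141 0.0198 1.3361 0.0544 2.2987] [0.4493 0.2348 0.2509] [[ 0.2738  0.9617  0.0126]
 [ 0.9594 -0.274   0.0665]
 [ 0.0674 -0.0061 -0.9977]] (array([3.7326, 1.0447, 3.3401]), np.float64(1.5584883030098746))
```

send_rows --motion "-1 2 0.5 1 -0.15; -1 3.7 1 2 -0.3; -1 3.7 1 3 -0.45; -1 3.7 1 3.3 -0.6; -1 3.7 1 3.3 -0.75"

```text
clock: 3.8
eef_pos: [0.4683, 0.2676, 0.2192]
tool_rot: [0.522, 0.852, 0.03, -0.013]
ft_force: [0.2, 0.5, -0.2]
grip_width: 0.0857
grasp_force: 0.0
```

send_rows --motion "-1 0 0 0 -0.15; -1 0 0 0 -0.3; -1 0 0 0 -0.45; -1 0 0 0 -0.6; -1 0 0 0 -0.75"

```text
clock: 4.3
eef_pos: [0.4688, 0.2676, 0.2203]
tool_rot: [0.174, 0.984, 0.034, 0.0]
ft_force: [0.2, 0.4, -0.6]
grip_width: 0.085
grasp_force: 0.0
```

```bash
python3 - <<'E'
from h import *
im=vision.camera("wrist");o=bot.get_obs();cv2.imwrite("pics/w1.png",im[:,:,::-1])
c=cam("wrist",o)
print(o["clock"],o["joint_pos"],o["eef_pos"],tool(o)[:3,:3],delta(o,[.468,.273,.22],np.radians(74.8)))
for n,P in [("eye",(.4257,.2857,.009)),("block",(.4679,.2721,.049)),("win",(.5117,.2624,.012))]: print(n,proj(c,P))
for t in ("bracket","window","bracket_eye"): print(t,[(np.round(b["rect"],1).tolist(),round(b["conf"],2)) for b in boxes_of("wrist",t)[:2]])
E
```

```text
4.35 [0.4889 0.2909 0.0414 1.2797 0.0528 0.836 ] [0.4688 0.2676 0.2203] [[-0.9408  0.3387  0.0118]
 [ 0.3387  0.9386  0.0661]
 [ 0.0113  0.0662 -0.9977]] (array([0.2595, 0.4808, 0.0606]), np.float64(-0.0804312501741864))
eye [267.6708 128.5238]
block [271.6193 184.1372]
win [275.8265 217.9198]
bracket [([274.7, 172.4, 47.6, 127.8], 0.61)]
window [([278.6, 218.1, 26.6, 27.9], 0.82)]
bracket_eye [([272.4, 172.5, 48.7, 125.2], 0.66)]
```

View pics/w1.png

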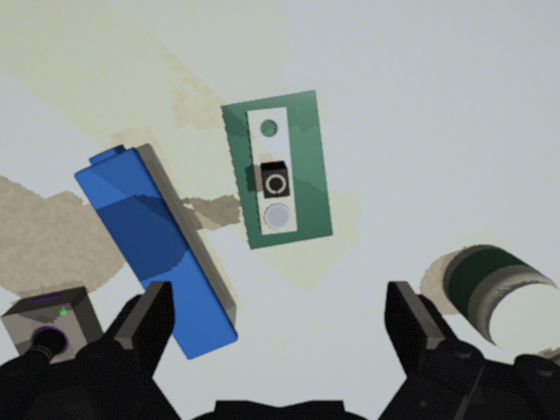

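The wrist picture shows the eye at (268.5,128.5), the block's top ring at (275,184) and the window at (277,216). All three lie within a few pixels of the prediction.

```bash
python3 - <<'E'
from h import *
o=bot.get_obs();c=cam("wrist",o)
e=ray(c,268.5,128.5,.009);w=ray(c,277,216,.012);b=ray(c,275,183,.049)
print(e,w,b,np.linalg.norm(w-e),(e+w)/2)
yaw=np.arctan2((w-e)[1],(w-e)[0]);print(np.degrees(yaw))
p=(e+w)/2;p=(p+b)/2
for z in (.10,.020): print(delta(o,[p[0],p[1],z],yaw+np.pi/2))
E
```

```text
[0.4259 0.2873 0.009 ] [0.5098 0.264  0.012 ] [0.4678 0.2755 0.049 ] 0.087189210844526 [0.4679 0.2756 0.0105]
-15.49985555536234
(array([ 0.2012, -0.0982, 12.0583]), np.float64(-0.08772853774097489))
(array([ 0.1041, -0.6282, 20.0401]), np.float64(-0.08772853774097489))
```

send_rows --motion "-1 0.2 -0.1 4 -0.09; -1 0.2 -0.1 8 -0.09; -1 0.2 -0.2 12 -0.09; -1 0.1 -0.4 16 -0.09; -1 0.1 -0.5 18 -0.09"

```text
clock: 5.0
eef_pos: [0.4657, 0.2744, 0.0369]
tool_rot: [0.133, 0.991, 0.032, -0.001]
ft_force: [-0.4, 0.1, -0.8]
grip_width: 0.0857
grasp_force: 0.0
```

send_rows --motion "-1 0 -0.1 1 0; -1 0 -0.1 2 0; -1 0 -0.1 2 0; 0.5 0 -0.1 2 0; 0.5 0 -0.1 2 0"

```text
clock: 5.5
eef_pos: [0.4689, 0.2768, 0.022]
tool_rot: [0.132, 0.991, 0.035, 0.003]
ft_force: [-0.2, 0.8, 0.1]
grip_width: 0.0592
grasp_force: 0.0
```

send_rows --motion "0.9 0 0 0 0; 0.9 0 0 0 0; 0.9 0 0 0 0; 0.9 0 0 0 0; 0.9 0 0 0 0"

```text
clock: 6.0
eef_pos: [0.4684, 0.2764, 0.0219]
tool_rot: [0.132, 0.991, 0.034, 0.002]
ft_force: [-0.9, -1.1, 5.5]
grip_width: 0.0231
grasp_force: 58.9
```

```bash
python3 - <<'E'
from h import *
im=vision.camera("wrist");o=bot.get_obs();cv2.imwrite("pics/w2.png",im[:,:,::-1])
print(o["clock"],o["eef_pos"],tool(o)[:3,:3],o["grip_width"],o["grasp_force"],o["ft_force"])
E
```

```text
6.05 [0.4685 0.2764 0.0219] [[-0.9652  0.261   0.0138]
 [ 0.2613  0.9629  0.0672]
 [ 0.0043  0.0684 -0.9976]] 0.023159553075818424 58.889588713645935 [-0.9721 -1.0048  5.799 ]
```

View pics/w2.png

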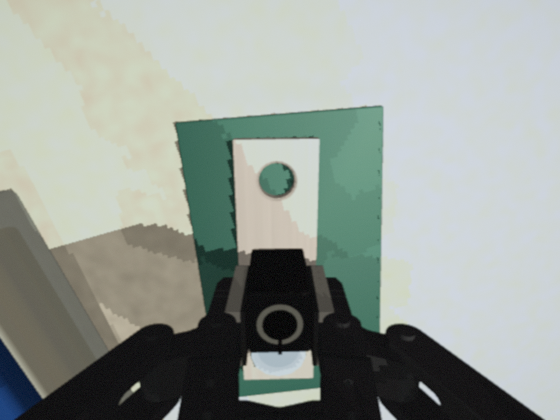

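Gripped, with the block between the pads and the eye visible at (277,180). Next is the lift.

send_rows --motion "0.9 0 0 -1 0; 0.9 0 0 -4 0; 0.9 0 0 -8 0; 0.9 0 0 -12 0; 0.9 0 0 -17 0"

```text
clock: 6.55
eef_pos: [0.4644, 0.2641, 0.1909]
tool_rot: [0.132, 0.991, 0.033, 0.0]
ft_force: [1.8, -0.3, 0.1]
grip_width: 0.0231
grasp_force: 58.9
```

```bash
python3 - <<'E'
from h import *
im=vision.camera("wrist");o=bot.get_obs();cv2.imwrite("pics/w3.png",im[:,:,::-1])
print(o["clock"],o["joint_pos"],o["eef_pos"],tool(o)[:3,:3],o["grip_width"],o["grasp_force"],o["ft_force"])
print(delta(o,[.4908,-.2779,.19],np.radians(90-3.9)))
E
```

```text
6.6 [ 0.4863  0.2889 -0.0124  1.2146  0.0532  0.7522] [0.4689 0.2661 0.2012] [[-0.9652  0.2604  0.0236]
 [ 0.2615  0.9625  0.0727]
 [-0.0038  0.0763 -0.9971]] 0.023282502103941127 58.97939085960388 [1.825  1.7429 6.109 ]
(array([-16.337 , -51.8774,  -2.7854]), np.float64(-0.1970395815021484))
```

send_rows --motion "0.9 -1.5 -4.5 -0.5 -0.05; 0.9 -3 -9 -0.7 -0.1; 0.9 -4.5 -14 -1 -0.15; 0.9 -6 -18.5 -1.3 -0.2; 0.9 -7.5 -23 -1.5 -0.2"

```text
clock: 7.1
eef_pos: [0.4777, 0.0209, 0.1898]
tool_rot: [0.032, 0.999, 0.033, 0.006]
ft_force: [1.1, 1.0, -1.8]
grip_width: 0.0234
grasp_force: 58.9
```

```bash
python3 - <<'E'
from h import *
o=bot.get_obs()
print(o["clock"],o["joint_pos"],o["eef_pos"],tool(o)[:3,2],o["grip_width"],o["grasp_force"],o["ft_force"])
print(delta(o,[.4908,-.2779,.19],np.radians(90-3.9)))
E
```

```text
7.1 [ 0.0016  0.2099 -0.1468  1.2008  0.0665  0.0654] [0.4777 0.0209 0.1898] [ 0.0131  0.0665 -0.9977] 0.023413493419768647 58.927624225616455 [ 1.0701  0.9741 -1.7529]
(array([ -3.2124, -29.6722,  -1.9889]), np.float64(0.00440073721700629))
```

send_rows --motion "0.9 -0.5 -4.5 -0.3 0; 0.9 -1 -9 -0.6 0; 0.9 -1.5 -14 -1 0; 0.9 -2 -18.5 -1.3 0; 0.9 -2.5 -23 -1.6 0"

```text
clock: 7.6
eef_pos: [0.4876, -0.2109, 0.1903]
tool_rot: [0.032, 0.999, 0.033, 0.005]
ft_force: [0.8, 0.3, -0.5]
grip_width: 0.0234
grasp_force: 58.9
```

```bash
python3 - <<'E'
from h import *
o=bot.get_obs()
print(o["clock"],o["joint_pos"],o["eef_pos"],tool(o)[:3,2],o["grip_width"],o["grasp_force"],o["ft_force"])
print(delta(o,[.4908,-.2779,.17],np.radians(90-3.9)))
E
```

```text
7.6 [-0.4456  0.3361  0.0259  1.2778  0.0655 -0.3812] [ 0.4876 -0.2109  0.1903] [ 0.0127  0.0665 -0.9977] 0.023400725332298356 58.94440770149231 [ 0.8276  0.2783 -0.4833]
(array([-0.7359, -6.7874,  1.5873]), np.float64(0.0028555946527084597))
```

send_rows --motion "0.9 -0.4 -4 0.8 0; 0.9 -0.7 -6.8 1.6 0; 0.9 -0.7 -6.8 1.6 0; 0.9 -0.7 -6.8 1.6 0; 0.9 -0.7 -6.8 1.6 0"

```text
clock: 8.1
eef_pos: [0.4908, -0.275, 0.1699]
tool_rot: [0.032, 0.999, 0.034, 0.005]
ft_force: [0.3, 0.5, -1.0]
grip_width: 0.0231
grasp_force: 58.9
```

```bash
python3 - <<'E'
from h import *
im=vision.camera("wrist");o=bot.get_obs();cv2.imwrite("pics/w4.png",im[:,:,::-1])
print(o["clock"],o["joint_pos"],o["eef_pos"],tool(o)[:3,:3],o["grip_width"],o["grasp_force"],o["ft_force"])
c=cam("wrist",o)
print("seat pred",proj(c,[.4469,-.2749,.024]),"tip",proj(c,[.4469,-.2749,.056]))
for t in ("jig","bracket_eye","jig_rest"): print(t,[(np.round(b["rect"],1).tolist(),round(b["conf"],2)) for b in boxes_of("wrist",t)[:2]])
E
```

```text
8.15 [-0.5446  0.4147  0.0882  1.2682  0.0635 -0.4823] [ 0.491  -0.2749  0.1701] [[-0.998   0.0626  0.0125]
 [ 0.0633  0.9958  0.0666]
 [-0.0083  0.0673 -0.9977]] 0.022855640384378508 58.93917918205261 [-0.0944  0.51   -0.6076]
seat pred [263.5999 136.8475] tip [264.93   143.2351]
jig [([265.9, 183.2, 89.8, 173.8], 0.67)]
bracket_eye [([276.7, 258.4, 90.6, 238.7], 0.87), ([279.4, 364.5, 56.3, 24.7], 0.72)]
jig_rest [([263.9, 183.4, 90.2, 173.9], 0.69)]
```

View pics/w4.png

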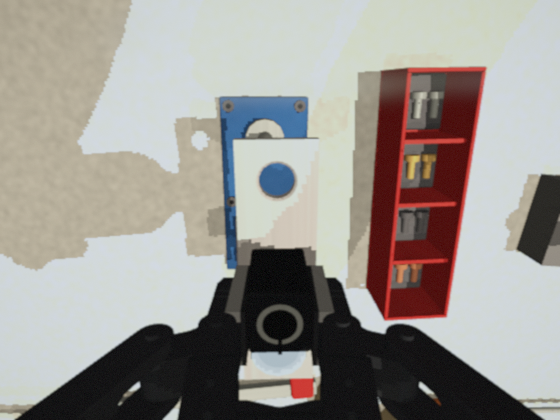

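```bash
python3 - <<'E'
from h import *
im=cv2.imread("pics/w4.png")
# eye: blue blob; white arc of collar
hsv=cv2.cvtColor(im,cv2.COLOR_BGR2HSV)
m=cv2.inRange(hsv,(95,120,40),(125,255,255));m[:145]=0;m[:,:245]=0;m[:,310:]=0;m[215:]=0
cs,_=cv2.findContours(m,cv2.RETR_EXTERNAL,cv2.CHAIN_APPROX_NONE);k=max(cs,key=cv2.contourArea);el=cv2.fitEllipse(k);print("eye",el)
m=vision.camera_model("wrist");f=210/np.tan(np.radians(m["fov_y"]/2));H=m["hand_eye"]
u,v=el[0]
for zt in (.0129,.0159):
    d=H[:3,:3]@np.array([(u-m["cx"])/f,(v-m["cy"])/f,1]);p=H[:3,3]+d*(zt-H[2,3])/d[2];print("eye in tool",p,"diam",el[1][0]/f*(zt-H[2,3])/d[2])
b=im[100:150,225:305];cv2.imwrite("pics/c4.png",cv2.resize(b,None,fx=8,fy=8))
h=hsv[100:150,225:305];w=((h[:,:,1]<70)&(h[:,:,2]>60)).astype(np.uint8)
for r in range(10,40,3): x=np.where(w[r])[0]; print(100+r,225+x.min() if len(x) else None,225+x.max() if len(x) else None)
E
```

```text
eye ((276.2918701171875, 178.95921325683594), (29.960153579711914, 32.488059997558594), 86.4383316040039)
eye in tool [ 0.0441 -0.002   0.0129] diam 0.013094995907182315
eye in tool [ 0.0434 -0.002   0.0159] diam 0.013345319021824087
110 225 303
113 None None
116 None None
119 258 270
122 253 275
125 249 279
128 248 281
131 246 282
134 245 283
137 245 284
```

View pics/c4.png

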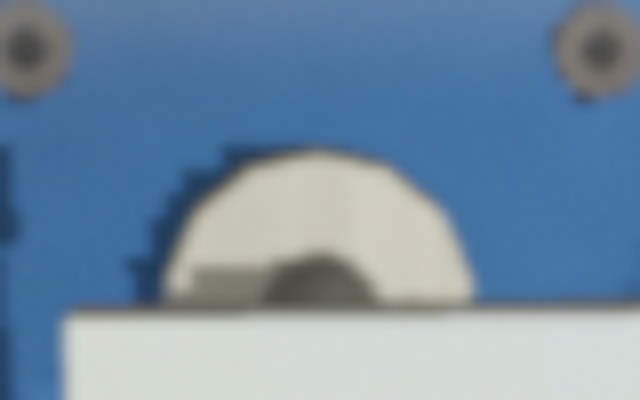

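Collar centre is at about (264.5,137.5) and the eye at (276.3,179), so the post axis can be worked out from this picture.

```bash
cat >> h.py <<'E'
EYE=np.array([.0441,-.002,.0189])
def goal(o,seat,z):
    "tool shift cm bringing eye (underside) to seat xy with underside at z"
    T=tool(o);e=T[:3,:3]@EYE+T[:3,3];d=np.array([seat[0],seat[1],z])-e
    return e,T[:3,:3].T@d*100
E
python3 - <<'E'
from h import *
o=bot.get_obs();c=cam("wrist",o)
s=ray(c,264.5,137.5,.024);print("seat",s)
m1=(ray(c,228.5,106,.012)+ray(c,300,106,.012))/2;print("bolt mid",m1, "dir to seat",np.degrees(np.arctan2(*(s-m1)[[1,0]])))
b=ray(c,300,106,.012)-ray(c,228.5,106,.012);print("jig yaw",np.degrees(np.arctan2(b[0],-b[1])), np.linalg.norm(b))
for z in (.066,.03): print(goal(o,s,z))
E
```

```text
seat [ 0.4477 -0.2744  0.024 ]
bolt mid [ 0.4248 -0.2723  0.012 ] dir to seat -5.228713664080516
jig yaw 176.16599659297316 0.05630362825343555
(array([ 0.4473, -0.2729,  0.1507]), array([ 0.027 , -0.7117,  8.4457]))
(array([ 0.4473, -0.2729,  0.1507]), array([ 0.0577, -0.9526, 12.0375]))
```

send_rows --motion "0.9 0 -0.3 3 0; 0.9 0 -0.5 6 0; 0.9 0 -0.7 8.4 0; 0.9 0 -0.7 8.4 0; 0.9 0 -0.7 8.4 0"

```text
clock: 8.8
eef_pos: [0.4915, -0.2768, 0.0856]
tool_rot: [0.032, 0.999, 0.034, 0.005]
ft_force: [-0.3, -0.2, -0.7]
grip_width: 0.0229
grasp_force: 59.0
```

```bash
python3 - <<'E'
from h import *
im=vision.camera("wrist");o=bot.get_obs();cv2.imwrite("pics/w5.png",im[:,:,::-1])
print(o["clock"],o["eef_pos"],tool(o)[:3,:3],o["ft_force"])
c=cam("wrist",o);s=[.4477,-.2744,.024]
print(goal(o,s,.05),"tip pred",proj(c,[s[0],s[1],.056]),"eye",proj(c,tool(o)[:3,:3]@EYE+o["eef_pos"]))
b=im[140:220,230:330,::-1];cv2.imwrite("pics/c5.png",cv2.resize(b,None,fx=6,fy=6,interpolation=cv2.INTER_CUBIC))
E
```

```text
8.85 [ 0.4924 -0.2774  0.0866] [[-0.9979  0.0632  0.0138]
 [ 0.064   0.9958  0.0656]
 [-0.0096  0.0663 -0.9978]] [0.009  0.3806 0.1395]
(array([ 0.4485, -0.2754,  0.0672]), array([ 0.101 , -0.022 ,  1.7219])) tip pred [276.8265 168.4934] eye [276.3242 175.8268]
```

View pics/c5.png

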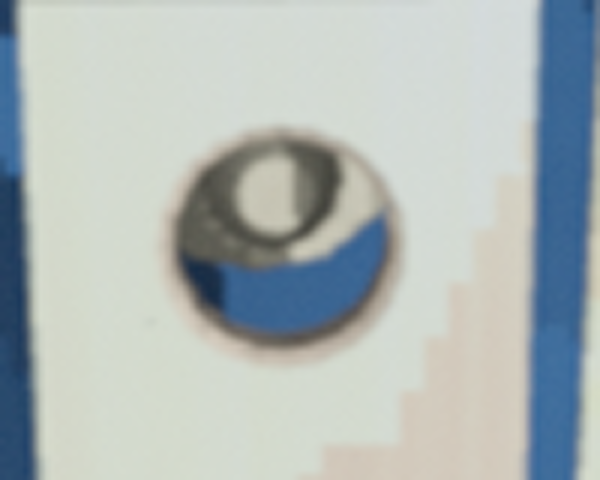

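The flat tip of the post shows inside the eye at (274.7,172.2), and the eye's rim is centred at (277.5,180.2).

```bash
python3 - <<'E'
from h import *
o=bot.get_obs();c=cam("wrist",o);T=tool(o)
p=ray(c,274.7,172.2,.056);print("post",p)
m=vision.camera_model("wrist");f=c[0];H=m["hand_eye"]
d=H[:3,:3]@np.array([(277.5-m["cx"])/f,(180.2-m["cy"])/f,1]);q=H[:3,3]+d*(.0129-H[2,3])/d[2];print("eye tool",q)
e=T[:3,:3]@(q+[0,0,.006])+T[:3,3];print("eye",e)
for z in (.06,.05,.026): print(T[:3,:3].T@(np.array([p[0],p[1],z])-e)*100)
E
```

```text
post [ 0.4494 -0.2755  0.056 ]
eye tool [ 0.0436 -0.0015  0.0129]
eye [ 0.4491 -0.2749  0.0672]
[-0.0351 -0.1134  0.7191]
[-0.0254 -0.1797  1.7168]
[-0.0023 -0.3389  4.1114]
```

send_rows --motion "0.9 0 -0.1 0.5 0; 0.9 0 -0.1 0.9 0; 0.9 0 -0.15 1.3 0; 0.9 0 -0.15 1.7 0; 0.9 0 -0.15 1.7 0"

```text
clock: 9.35
eef_pos: [0.491, -0.2774, 0.0674]
tool_rot: [0.032, 0.999, 0.034, 0.004]
ft_force: [0.3, -0.3, -1.0]
grip_width: 0.0229
grasp_force: 59.0
```

```bash
python3 - <<'E'
from h import *
im=vision.camera("wrist");o=bot.get_obs();cv2.imwrite("pics/w6.png",im[:,:,::-1])
print(o["clock"],o["eef_pos"],tool(o)[:3,:3],o["ft_force"],o["ft_torque"],o["grip_width"])
b=im[140:220,230:330,::-1];cv2.imwrite("pics/c6.png",cv2.resize(b,None,fx=6,fy=6,interpolation=cv2.INTER_CUBIC))
E
```

```text
9.4 [ 0.4912 -0.2775  0.0677] [[-0.9979  0.0641  0.0112]
 [ 0.0647  0.9956  0.0671]
 [-0.0069  0.0677 -0.9977]] [ 0.329   0.2328 -0.6757] [-0.0602  0.0184 -0.0256] 0.0227828388163229
```

View pics/c6.png

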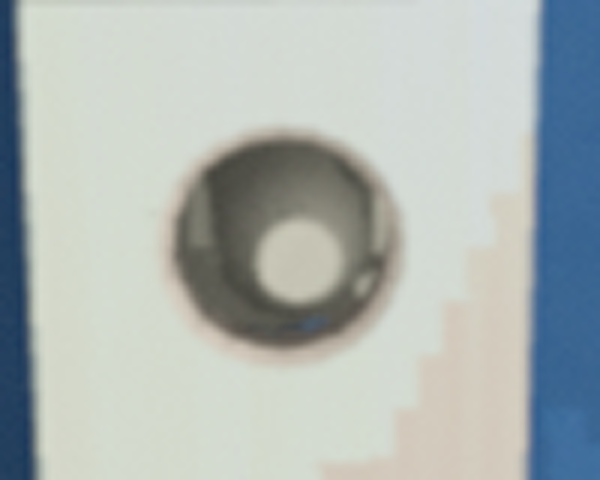

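The tip now stands in the eye, about 1.2 mm right of and 1.5 mm below the rim centre, so I'll correct that while lowering.

send_rows --motion "0.9 -0.15 0.1 0 0; 0.9 -0.15 0.07 0.5 0; 0.9 -0.14 0.04 1 0; 0.9 -0.14 0 1.5 0; 0.9 -0.13 -0.02 2 0"

```text
clock: 9.9
eef_pos: [0.493, -0.2766, 0.0476]
tool_rot: [0.032, 0.999, 0.034, 0.005]
ft_force: [0.7, 0.6, -0.4]
grip_width: 0.023
grasp_force: 59.1
```

```bash
python3 - <<'E'
from h import *
o=bot.get_obs()
print(o["clock"],o["eef_pos"],tool(o)[:3,2],o["ft_force"],o["ft_torque"],o["grip_width"])
E
```

```text
9.9 [ 0.493  -0.2766  0.0476] [ 0.0119  0.0667 -0.9977] [ 0.7471  0.6158 -0.3737] [-0.0766  0.0327 -0.0172] 0.022977382322796377
```

send_rows --motion "0.9 0 -0.01 0.15 0; 0.9 0 -0.02 0.3 0; 0.9 0 -0.02 0.35 0; 0.9 0 -0.02 0.4 0; 0.9 0 -0.02 0.4 0"

```text
clock: 10.4
eef_pos: [0.4932, -0.2767, 0.0443]
tool_rot: [0.032, 0.999, 0.033, 0.005]
ft_force: [-0.7, 0.2, -1.5]
grip_width: 0.0235
grasp_force: 59.1
```

```bash
python3 - <<'E'
from h import *
o=bot.get_obs()
print(o["clock"],o["eef_pos"],tool(o)[:3,2],o["ft_force"],o["ft_torque"],o["grip_width"])
E
```

```text
10.4 [ 0.4932 -0.2767  0.0443] [ 0.0124  0.0664 -0.9977] [-0.7218  0.159  -1.5245] [-0.0245  0.0186 -0.0547] 0.02351169043011318
```

send_rows --motion "0.9 0 0 0.05 0; 0.9 0 -0.01 0.1 0; 0.9 0 -0.01 0.15 0; 0.9 0 -0.01 0.15 0; 0.9 0 -0.01 0.15 0"

```text
clock: 10.9
eef_pos: [0.4933, -0.2767, 0.0431]
tool_rot: [0.032, 0.999, 0.033, 0.005]
ft_force: [-0.1, 1.1, 3.0]
grip_width: 0.0232
grasp_force: 59.6
```

```bash
python3 - <<'E'
from h import *
im=vision.camera("wrist");o=bot.get_obs();cv2.imwrite("pics/w7.png",im[:,:,::-1])
print(o["clock"],o["eef_pos"],tool(o)[:3,2],o["ft_force"],o["ft_torque"],o["grip_width"])
E
```

```text
10.95 [ 0.4933 -0.2767  0.0431] [ 0.0127  0.0663 -0.9977] [-0.5365  0.9689  2.5325] [ 0.0485  0.2604 -0.0284] 0.02334807669044689
```

send_rows --motion "0.9 0 0 0.05 0; 0.5 0 0 0.05 0; 0 0 0 0.05 0; -0.5 0 0 0.05 0; -0.5 0 0 0.05 0"

```text
clock: 11.45
eef_pos: [0.4929, -0.2765, 0.0418]
tool_rot: [0.032, 0.999, 0.034, 0.005]
ft_force: [0.1, 0.0, -0.0]
grip_width: 0.0633
grasp_force: 0.0
```

send_rows --motion "-0.5 0 0 0 0; -0.5 0 0 0 0; -0.5 0 0 -2 0; -0.5 0 0 -5 0; -0.5 0 0 -10 0"

```text
clock: 11.95
eef_pos: [0.4896, -0.2818, 0.1396]
tool_rot: [0.032, 0.999, 0.035, 0.002]
ft_force: [0.9, 0.0, 0.1]
grip_width: 0.0643
grasp_force: 0.0
```

```bash
python3 - <<'E'
from h import *
im=vision.camera("wrist");o=bot.get_obs();cv2.imwrite("pics/w8.png",im[:,:,::-1])
t=vision.camera("top");cv2.imwrite("pics/t8.png",t[:,:,::-1])
print(o["clock"],o["eef_pos"],tool(o)[:3,:3],o["ft_force"],o["grip_width"])
E
```

```text
12.0 [ 0.4947 -0.2854  0.151 ] [[-0.9978  0.0637  0.0209]
 [ 0.0648  0.996   0.061 ]
 [-0.017   0.0622 -0.9979]] [ 2.6569 -2.5047  5.8054] 0.06359389032807582
```

View pics/w8.png

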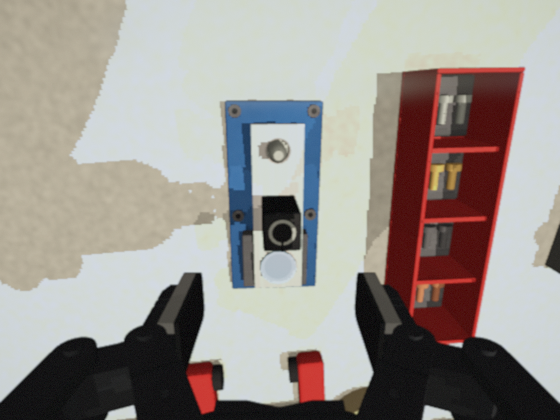

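The bracket sits on the post, in line with the jig, with the window at (278,266). Now I'll measure the window and the torch with the arm settled.

```bash
python3 - <<'E'
from h import *
o=bot.get_obs();im=vision.camera("wrist");cv2.imwrite("pics/w9.png",im[:,:,::-1])
c=cam("wrist",o);print(o["clock"],o["eef_pos"],tool(o)[:3,2],o["joint_pos"])
for t in ("window","bracket"): print(t,[(np.round(b["rect"],1).tolist(),round(b["conf"],2)) for b in boxes_of("wrist",t)[:2]])
b=boxes_of("wrist","window")
if b: print("window",ray(c,*b[0]["rect"][:2],.033))
g=cv2.medianBlur(cv2.cvtColor(im,cv2.COLOR_RGB2GRAY),3)
h=cv2.HoughCircles(g,cv2.HOUGH_GRADIENT,1,15,param1=80,param2=12,minRadius=14,maxRadius=24)
if h is not None:
    for k in h[0]:
        if 240<k[0]<320 and 240<k[1]<300: print("circ",k,ray(c,k[0],k[1],.033))
vision.camera("top");ct=cam("top")
for t,z in (("window",.033),("torch",.12),("dock",.034)):
    for b in boxes_of("top",t)[:1]: print("top",t,b["conf"],b["rect"],ray(ct,*b["rect"][:2],z))
# torch tail violet spot in the top picture
tp=vision.camera("top")[:,:,::-1];hs=cv2.cvtColor(tp.copy(),cv2.COLOR_BGR2HSV);m=cv2.inRange(hs,(130,80,60),(155,255,255));m[:,:280]=0;m[:,315:]=0;m[:205]=0;m[245:]=0
M=cv2.moments(m,True);print(M["m00"]);
if M["m00"]: print("tail",M["m10"]/M["m00"],M["m01"]/M["m00"],ray(ct,M["m10"]/M["m00"],M["m01"]/M["m00"],.12))
E
```

```text
12.05 [ 0.4958 -0.2859  0.1491] [ 0.0235  0.0596 -0.9979] [-0.5565  0.4374  0.067   1.212   0.063  -0.4925]
window [([283.8, 251.0, 33.9, 33.6], 0.58)]
bracket [([286.9, 190.2, 48.9, 160.7], 0.57)]
window [ 0.5376 -0.2785  0.033 ]
circ [283.5 248.5  23.4] [ 0.5354 -0.2786  0.033 ]
top window 0.57 [392.8, 233.0, 9.7, 12.2] [ 0.5311 -0.2736  0.033 ]
top torch 0.47 [297.9, 225.4, 9.2, 8.7] [ 0.5397 -0.0011  0.12  ]
top dock 0.76 [296.9, 226.2, 26.6, 31.4] [ 0.546  -0.0022  0.034 ]
36.0
tail 296.02777777777777 224.88888888888889 [0.541  0.0039 0.12  ]
```

send_rows --motion "-1 0 2 -2 0.14; -1 -0.5 6 -3 0.28; -1 -1 10 -3 0.42; -1 -1.5 14 -3 0.56; -1 -2 18 -3 0.7"

```text
clock: 13.0
eef_pos: [0.5229, -0.1058, 0.1838]
tool_rot: [0.376, 0.926, 0.033, -0.007]
ft_force: [0.6, 0.2, -0.8]
grip_width: 0.0854
grasp_force: 0.0
```

```bash
python3 - <<'E'
from h import *
o=bot.get_obs()
print(o["clock"],o["eef_pos"],tool(o)[:3,:3],o["joint_pos"],delta(o,[.542,.002,.2],np.radians(169)))
E
```

```text
13.0 [ 0.5229 -0.1058  0.1838] [[-0.7176  0.6963  0.0115]
 [ 0.6954  0.7156  0.0667]
 [ 0.0382  0.0559 -0.9977]] [-0.2381  0.3343  0.0059  1.2469  0.0676  0.5324] (array([ 6.1862,  9.136 , -0.8737]), np.float64(0.9920383046424242))
```

send_rows --motion "-1 2 3 -0.9 0.14; -1 4 6 -0.9 0.28; -1 6.2 9.1 -0.9 0.42; -1 6.2 9.1 -0.9 0.56; -1 6.2 9.1 -0.9 0.7"

```text
clock: 13.5
eef_pos: [0.5409, 0.0022, 0.2]
tool_rot: [0.669, 0.742, 0.028, -0.018]
ft_force: [0.1, -0.1, -0.0]
grip_width: 0.0853
grasp_force: 0.0
```

send_rows --motion "-1 0 0 0 0.14; -1 0 0 0 0.28; -1 0 0 0 0.28; -1 0 0 0 0.28; -1 0 0 0 0.28"

```text
clock: 14.0
eef_pos: [0.541, 0.0004, 0.2003]
tool_rot: [0.765, 0.643, 0.026, -0.022]
ft_force: [-0.1, 0.1, 0.2]
grip_width: 0.0854
grasp_force: 0.0
```

```bash
python3 - <<'E'
from h import *
o=bot.get_obs();im=vision.camera("wrist");cv2.imwrite("pics/w10.png",im[:,:,::-1])
c=cam("wrist",o);print(o["clock"],o["eef_pos"],tool(o)[:3,:3])
for t,z in (("torch",.12),("dock",.034)):
    for b in boxes_of("wrist",t)[:2]: print(t,b["conf"],b["rect"],ray(c,*b["rect"][:2],z))
print("pred tail",proj(c,[.542,.002,.12]),"pred lens",proj(c,[.542,.002,.034]))
hs=cv2.cvtColor(im,cv2.COLOR_RGB2HSV);m=cv2.inRange(hs,(130,80,40),(158,255,255))
n,l,s,ce=cv2.connectedComponentsWithStats(m)
for i in range(1,n):
    if s[i,4]>40: print(s[i],ce[i],ray(c,*ce[i],.12))
E
```

```text
14.0 [0.541  0.0004 0.2003] [[ 0.1706  0.9853  0.0117]
 [ 0.983  -0.171   0.0666]
 [ 0.0676  0.0001 -0.9977]]
torch 0.63 [287.3, 209.9, 44.0, 67.9] [0.5474 0.0105 0.12  ]
dock 0.74 [282.1, 190.7, 89.3, 84.4] [0.5437 0.0058 0.034 ]
pred tail [281.3245 223.6863] pred lens [280.8754 195.2151]
[267 175  35  20 133] [282.6617 180.9173] [0.5476 0.0296 0.12  ]
[274 211  24  24 443] [285.5937 222.3047] [0.5449 0.0024 0.12  ]
```

View pics/w10.png

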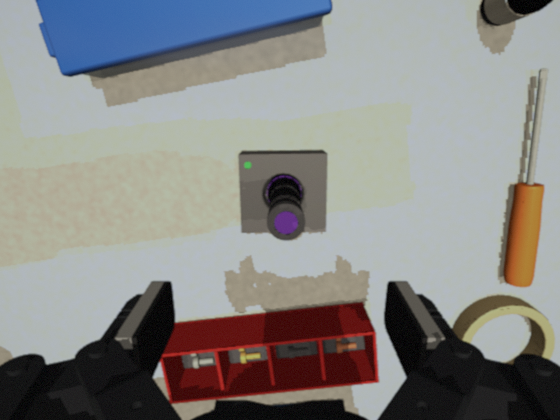

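The tail's violet cap is at (285.6,222.3), which puts the torch at about (0.545, 0.002). The dock is just behind it and the space around is clear.

send_rows --motion "-1 0.1 0.3 3 0; -1 -0.1 0.35 6 0; -1 -0.3 0.35 9 0; -1 -0.4 0.35 12 0; -1 -0.6 0.35 14.2 0"

```text
clock: 14.65
eef_pos: [0.5442, 0.0035, 0.0565]
tool_rot: [0.765, 0.643, 0.025, -0.022]
ft_force: [-0.1, 0.0, -0.5]
grip_width: 0.0855
grasp_force: 0.0
```

send_rows --motion "-1 0 0 0 0; 0 0 0 0 0; 0.4 0 0 0 0; 0.9 0 0 0 0; 0.9 0 0 0 0"

```text
clock: 15.15
eef_pos: [0.5462, 0.0034, 0.0598]
tool_rot: [0.765, 0.643, 0.027, -0.021]
ft_force: [-0.1, -0.6, 0.3]
grip_width: 0.0282
grasp_force: 0.0
```

send_rows --motion "0.9 0 0 0 0; 0.9 0 0 0 0; 0.9 0 0 0 0; 0.9 0 0 0 0; 0.9 0 0 0 0"

```text
clock: 15.65
eef_pos: [0.546, 0.0034, 0.0598]
tool_rot: [0.765, 0.643, 0.027, -0.021]
ft_force: [-1.5, -0.2, 6.9]
grip_width: 0.0229
grasp_force: 57.7
```

```bash
python3 - <<'E'
from h import *
o=bot.get_obs();print(o["clock"],o["eef_pos"],tool(o)[:3,:3],o["grip_width"],o["grasp_force"],o["ft_force"])
E
```

```text
15.65 [0.546  0.0034 0.0598] [[ 0.1722  0.985   0.0144]
 [ 0.9827 -0.1728  0.0666]
 [ 0.0681  0.0027 -0.9977]] 0.022906317046553097 57.654869556427 [-1.4778 -0.1819  6.8519]
```

Torch gripped at 58 N. I'll lift it straight up and carry it over the bin.

send_rows --motion "0.9 0.1 0 -1 0; 0.9 0.2 0 -3 0; 0.9 0.4 0 -6 0; 0.9 0.6 0 -9 0; 0.9 0.7 0 -10 0"

```text
clock: 16.15
eef_pos: [0.547, 0.0036, 0.1623]
tool_rot: [0.765, 0.643, 0.028, -0.02]
ft_force: [0.5, 0.3, -1.0]
grip_width: 0.0228
grasp_force: 58.0
```

send_rows --motion "0.9 -3 0.4 -0.2 0; 0.9 -7 1 -0.5 0; 0.9 -11 1.6 -0.7 0; 0.9 -15 2.1 -1 0; 0.9 -19 2.7 -1.3 0"

```text
clock: 16.65
eef_pos: [0.538, -0.1898, 0.1578]
tool_rot: [0.765, 0.643, 0.026, -0.022]
ft_force: [0.6, -0.5, -1.5]
grip_width: 0.0227
grasp_force: 58.0
```

send_rows --motion "0.9 -4 0.6 -0.3 0; 0.9 -7 1 -0.5 0; 0.9 -9 1.3 -0.6 0; 0.9 -9 1.3 -0.6 0; 0.9 -9 1.3 -0.6 0"

```text
clock: 17.15
eef_pos: [0.5357, -0.2792, 0.1579]
tool_rot: [0.765, 0.643, 0.026, -0.023]
ft_force: [1.1, -1.1, -1.1]
grip_width: 0.0228
grasp_force: 58.1
```

```bash
python3 - <<'E'
from h import *
o=bot.get_obs();im=vision.camera("wrist");cv2.imwrite("pics/w11.png",im[:,:,::-1]);c=cam("wrist",o)
print(o["clock"],o["eef_pos"],tool(o)[:3,:3],o["grip_width"],o["grasp_force"],o["ft_force"])
for t in ("torch","window","bracket","jig"): print(t,[(np.round(b["rect"],1).tolist(),round(b["conf"],2)) for b in boxes_of("wrist",t)[:2]])
print("win pred",proj(c,[.5365,-.28,.033]))
e=o["eef_pos"];print("lens pred",proj(c,e+[-.0005,-.001,-.052]),"tail pred",proj(c,e+[-.0005,-.001,.06]))
hs=cv2.cvtColor(im,cv2.COLOR_RGB2HSV);m=cv2.inRange(hs,(128,70,30),(160,255,255))
n,l,s,ce=cv2.connectedComponentsWithStats(m)
for i in range(1,n):
    if s[i,4]>25: print(s[i],ce[i])
ts=vision.camera("scene");cv2.imwrite("pics/s11.png",ts[:,:,::-1]);cs=cam("scene")
for t in ("torch","jig","bracket","window"): print("scene",t,[(np.round(b["rect"],1).tolist(),round(b["conf"],2)) for b in boxes_of("scene",t)[:2]])
for n,P in (("lens",e+[-.0005,-.001,-.052]),("tail",e+[-.0005,-.001,.06]),("win",[.5365,-.28,.033])): print(n,proj(cs,P))
E
```

```text
17.15 [ 0.5357 -0.2792  0.1579] [[ 0.1728  0.9849  0.0108]
 [ 0.9825 -0.1731  0.0681]
 [ 0.0689 -0.0011 -0.9976]] 0.022797953494915937 58.06316614151001 [ 1.0736 -1.079  -1.1377]
torch [([280.3, 313.6, 85.6, 191.9], 0.74)]
window [([284.9, 207.0, 33.5, 29.4], 0.82)]
bracket [([225.9, 214.4, 162.5, 65.1], 0.84), ([192.8, 52.4, 332.7, 103.2], 0.22)]
jig [([226.3, 207.5, 192.0, 102.0], 0.63)]
win pred [281.4852 210.0097]
lens pred [279.8352 242.629 ] tail pred [279.6096 376.2194]
[252 225  55  29 406] [279.1182 233.9803]
[ 252  356   55   49 2116] [279.2543 380.1319]
scene torch [([135.7, 166.0, 17.9, 46.0], 0.82)]
scene jig [([145.2, 210.2, 34.2, 34.6], 0.89), ([249.7, 208.5, 24.8, 28.0], 0.56)]
scene bracket []
scene window [([244.6, 260.6, 81.2, 7.9], 0.56), ([145.0, 202.8, 21.0, 32.4], 0.34)]
lens [135.5551 186.2015]
tail [127.3046 146.2231]
win [140.5011 210.2418]
```

```bash
python3 - <<'E'
from h import *
o=bot.get_obs();c=cam("wrist",o);e=o["eef_pos"]
w=ray(c,284.9,209,.033);print("window",w)
im=cv2.imread("pics/w11.png")
# lens rim front edge: scan columns around 279 for dark->bright transition above the torch
g=cv2.cvtColor(im,cv2.COLOR_BGR2GRAY)
print(g[205:262:2,270],g[205:262:2,279],g[205:262:2,290],sep="\n")
h=np.array([.1728,.9825,0]);h/=np.linalg.norm(h)
for dy in (-.003,-.001,.001,.003):
    L=e+[-.0005,0,-.052]+h*dy;print(dy,"rim row",proj(c,L+h*.015)[1],"head@26 ring",proj(c,L+[0,0,.026]+h*.015)[1])
E
```

```text
window [ 0.5399 -0.2802  0.033 ]
[185 185 184 184 189 193 197 145  24  13  13  27  49  76  19  12  13  12
  14   7  14  13  13  17  30  24  39  36  17]
[184 183 183 183 183 182 174  44  10  11  21  45  56  35  15   9  11  13
  17  16  20  17   4  20  37  23  42  12  15]
[184 183 183 182 182 183 184 188  87   8  11  14  39  62  53   7  13  14
  13  14  15  15  12  17  19  41  30  44  18]
-0.003 rim row 220.95202278920755 head@26 ring 235.64041242878977
-0.001 rim row 217.57122600089883 head@26 ring 231.83788947296134
0.001 rim row 214.1740158490697 head@26 ring 228.01437515449035
0.003 rim row 210.7602725154972 head@26 ring 224.16969517189887
```

```bash
python3 - <<'E'
from h import *
o=bot.get_obs();c=cam("wrist",o)
im=cv2.imread("pics/w11.png").astype(int)
for r in (200,206,212): print(r,[tuple(im[r,k]) [0]-tuple(im[r,k])[2] for k in range(255,325,2)],"\n",[int(im[r,k].mean()) for k in range(255,325,2)])
E=lambda s:np.array([.4490,-.2752,.033])+s*np.array([.99777,-.0667,0])
print("if eye .449: win L/C/R",[proj(c,E(.088+d)).round(1) for d in (-.014,0,.014)],"end",proj(c,E(.106)-[0,0,.003]).round(1),"top/bot",proj(c,E(.088)+[.0009,.014,0]).round(1))
E
```

```text
200 [np.int64(-22), np.int64(-23), np.int64(-22), np.int64(-23), np.int64(-23), np.int64(-22), np.int64(7), np.int64(12), np.int64(14), np.int64(15), np.int64(16), np.int64(17), np.int64(16), np.int64(16), np.int64(16), np.int64(16), np.int64(16), np.int64(16), np.int64(15), np.int64(14), np.int64(12), np.int64(10), np.int64(-16), np.int64(-13), np.int64(-6), np.int64(-6), np.int64(11), np.int64(82), np.int64(83), np.int64(84), np.int64(82), np.int64(36), np.int64(-12), np.int64(-12), np.int64(-10)] 
 [193, 193, 193, 194, 194, 190, 179, 198, 193, 185, 184, 184, 184, 184, 185, 184, 185, 185, 185, 189, 196, 199, 196, 202, 207, 176, 88, 94, 95, 95, 94, 120, 200, 205, 206]
206 [np.int64(-21), np.int64(-21), np.int64(-22), np.int64(-22), np.int64(-19), np.int64(9), np.int64(13), np.int64(14), np.int64(18), np.int64(17), np.int64(16), np.int64(17), np.int64(17), np.int64(17), np.int64(18), np.int64(18), np.int64(17), np.int64(16), np.int64(17), np.int64(17), np.int64(16), np.int64(13), np.int64(11), np.int64(-7), np.int64(-12), np.int64(-10), np.int64(-5), np.int64(68), np.int64(84), np.in
[... 355 characters left out ...]
np.int64(16), np.int64(17), np.int64(17), np.int64(18), np.int64(18), np.int64(18), np.int64(18), np.int64(18), np.int64(17), np.int64(18), np.int64(18), np.int64(17), np.int64(17), np.int64(16), np.int64(14), np.int64(7), np.int64(-10), np.int64(-10), np.int64(-11), np.int64(-10), np.int64(48), np.int64(83), np.int64(83), np.int64(83), np.int64(76), np.int64(1), np.int64(-8), np.int64(-10)] 
 [206, 206, 205, 206, 205, 199, 199, 193, 184, 184, 184, 184, 184, 184, 184, 184, 183, 185, 184, 184, 190, 196, 191, 201, 203, 201, 120, 83, 96, 95, 94, 94, 172, 206, 205]
if eye .449: win L/C/R [array([263.1, 212.6]), array([281.1, 210.8]), array([299.1, 208.9])] end [304.1 207.4] top/bot [279.1 193.1]
```

send_rows --motion "0.9 0 0.3 1.5 0; 0.9 -0.2 0.3 3 0; 0.9 -0.26 0.3 4.2 0; 0.9 -0.26 0.3 4.2 0; 0.9 -0.26 0.3 4.2 0"

```text
clock: 18.15
eef_pos: [0.539, -0.2799, 0.1166]
tool_rot: [0.765, 0.643, 0.026, -0.022]
ft_force: [0.0, -0.7, -1.1]
grip_width: 0.0227
grasp_force: 58.1
```

```bash
python3 - <<'E'
from h import *
o=bot.get_obs();im=vision.camera("wrist");cv2.imwrite("pics/w12.png",im[:,:,::-1]);c=cam("wrist",o);e=o["eef_pos"]
print(o["clock"],e,tool(o)[:3,2],o["grasp_force"],o["ft_force"])
L=e+[-.0008,-.0015,-.0518];print("lens",L,"lens px",proj(c,L),"rim row",proj(c,L+np.array([.173,.985,0])*.015))
im=im.astype(int);E_=lambda s:np.array([.5380,-.281,.033])+s*np.array([.99777,-.0667,0])
print("pred win L/C/R",[proj(c,E_(d)).round(1) for d in (-.014,0,.014)],"far",proj(c,E_(0)+[.0009,.014,0]).round(1),"end",proj(c,E_(.018)-[0,0,.003]))
r0=int(proj(c,E_(0))[1])
for r in (r0-16,r0-10,r0-5): print(r,[(k,int(im[r,k,2]-im[r,k,0])) for k in range(250,325,2)])
print([int(im[k,279].mean()) for k in range(170,240,2)])
print([int(im[k,284,2]-im[k,284,0]) for k in range(170,240,2)])
E
```

```text
18.15 [ 0.539  -0.2799  0.1166] [ 0.0116  0.067  -0.9977] 58.09740900993347 [ 0.0075 -0.6688 -1.1306]
lens [ 0.5382 -0.2814  0.0648] lens px [279.3785 243.5476] rim row [279.3752 218.5909]
pred win L/C/R [array([258. , 228.8]), array([279. , 226.6]), array([300.1, 224.5])] far [276.7 206.2] end [305.8523 222.542 ]
210 [(250, -22), (252, -21), (254, -22), (256, -21), (258, -22), (260, -22), (262, -1), (264, 14), (266, 12), (268, 13), (270, 15), (272, 15), (274, 16), (276, 16), (278, 16), (280, 16), (282, 16), (284, 15), (286, 14), (288, 13), (290, 14), (292, 9), (294, -7), (296, -18), (298, -18), (300, -18), (302, -14), (304, -10), (306, 8), (308, 76), (310, 82), (312, 84), (314, 83), (316, 85), (318, 22), (320, -10), (322, -13), (324, -12)]
216 [(250, -22), (252, -21), (254, -23), (256, -22), (258, -12), (260, 14), (262, 13), (264, 16), (266, 17), (268, 17), (270, 16), (272, 17), (274, 17), (276, 18), (278, 18), (280, 17), (282, 17), (284, 17), (286, 17), (288, 17), (290, 17), (292, 15), (294, 14), (296, 7), (298, -20), (300, -22), (302, -22), (304, -21), (306, -6), (308, 64), (310, 83), (312, 85), (314, 83), (316, 84), (318, 42), (320, -10), (322, -9), (324, -8)]
221 [(250, -22), (252, -23), (254, -22), (256, -13), (258, 13), (260, 14), (262, 16), (264, 18), (266, 17), (268, 11), (270, 1), (272, 0), (274, 2), (276, -1), (278, 4), (280, 1), (282, -1), (284, 2), (286, 3), (288, 7), (290, 12), (292, 16), (294, 15), (296, 13), (298, 5), (300, -22), (302, -21), (304, -21), (306, -11), (308, 47), (310, 86), (312, 83), (314, 83), (316, 85), (318, 69), (320, -4), (322, -6), (324, -8)]
[85, 101, 98, 100, 99, 100, 98, 66, 55, 96, 99, 96, 102, 170, 207, 208, 201, 184, 201, 193, 189, 188, 187, 189, 125, 11, 12, 11, 47, 69, 71, 21, 13, 13, 10]
[83, 86, 86, 85, 87, 86, 77, 16, -6, -10, -11, -10, -15, -10, -10, -10, -11, -8, 12, 13, 15, 16, 17, 17, 17, 6, 7, 2, 12, 25, 35, 15, 1, -3, 2]
```

send_rows --motion "0.9 0 0 0.5 0; 0.9 -0.07 0 1 0; 0.9 -0.1 0 1.5 0; 0.9 -0.12 0 1.9 0; 0.9 -0.12 0 2.05 0"

```text
clock: 18.7
eef_pos: [0.5387, -0.2796, 0.0953]
tool_rot: [0.765, 0.643, 0.026, -0.022]
ft_force: [-0.5, 0.1, -2.3]
grip_width: 0.0226
grasp_force: 58.1
```

send_rows --motion "0.9 0 0 0 0; 0.9 0 0 0 0; 0.9 0 0 0 0; 0.9 0 0 0 0; 0.9 0 0 0 0"

```text
clock: 19.2
eef_pos: [0.5393, -0.2798, 0.0963]
tool_rot: [0.765, 0.643, 0.026, -0.021]
ft_force: [-0.6, 0.3, -2.2]
grip_width: 0.0226
grasp_force: 58.1
```

```bash
python3 - <<'E'
from h import *
o=bot.get_obs();im=vision.camera("wrist");c=cam("wrist",o);e=o["eef_pos"]
print(o["clock"],e,tool(o)[:3,2],o["grasp_force"],o["ft_force"],abs(o["joint_vel"]).max())
L=e+[-.0008,-.0015,-.0518];print("lens",L,"rim row",proj(c,L+np.array([.173,.985,0])*.015))
im=im.astype(int);E_=lambda s:np.array([.5380,-.281,.033])+s*np.array([.99777,-.0667,0])
print("pred win L/C/R",[proj(c,E_(d)).round(1) for d in (-.014,0,.014)],"far",proj(c,E_(0)+[.0009,.014,0]).round(1))
print([(k,int(im[k,279].mean())) for k in range(196,240,2)])
for r in (216,222): print(r,[(k,int(im[r,k,2]-im[r,k,0])) for k in range(246,312,2)])
ts=vision.camera("scene");cs=cam("scene")
for t in ("torch","jig"): print("scene",t,[(np.round(b["rect"],1).tolist(),round(b["conf"],2)) for b in boxes_of("scene",t)[:1]])
print(proj(cs,L),proj(cs,[.538,-.281,.033]))
E
```

```text
19.2 [ 0.5393 -0.2798  0.0963] [ 0.0124  0.0664 -0.9977] 58.09678316116333 [-0.6388  0.294  -2.1503] 0.0022364893394355664
lens [ 0.5385 -0.2813  0.0445] rim row [279.2993 218.5545]
pred win L/C/R [array([255.6, 239. ]), array([278.5, 236.7]), array([301.4, 234.3])] far [275.9 214.5]
[(196, 98), (198, 98), (200, 95), (202, 116), (204, 197), (206, 208), (208, 209), (210, 204), (212, 173), (214, 201), (216, 198), (218, 127), (220, 10), (222, 12), (224, 11), (226, 48), (228, 69), (230, 76), (232, 19), (234, 16), (236, 15), (238, 7)]
216 [(246, -23), (248, -23), (250, -23), (252, -23), (254, -22), (256, -22), (258, -22), (260, -22), (262, -18), (264, 8), (266, 13), (268, 14), (270, 13), (272, 13), (274, 14), (276, 14), (278, 15), (280, 13), (282, 14), (284, 13), (286, 13), (288, 13), (290, 7), (292, -15), (294, -19), (296, -19), (298, -21), (300, -22), (302, -20), (304, -12), (306, -10), (308, 12), (310, 76)]
222 [(246, -22), (248, -22), (250, -22), (252, -22), (254, -23), (256, -20), (258, 11), (260, 13), (262, 14), (264, 14), (266, 10), (268, 6), (270, -1), (272, 2), (274, 2), (276, 1), (278, 0), (280, 1), (282, 3), (284, 3), (286, 0), (288, 4), (290, 3), (292, 8), (294, 15), (296, 7), (298, -20), (300, -22), (302, -22), (304, -21), (306, -18), (308, 0), (310, 72)]
scene torch [([142.3, 213.1, 32.2, 29.7], 0.72)]
scene jig [([146.6, 212.1, 34.5, 31.9], 0.97)]
[139.1581 207.0317] [140.0598 210.5807]
```

```bash
python3 -c "
from workcell import workorder
print(workorder.job_done())"
```

```text
the job is handed in; nothing more can be done
None
```

The bracket is flat on the jig and released. I handed the job in at about 19 s with the torch held still and upright, by my measurements about 11 mm above the window and within 1 mm of its centre; no verdict came back.

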